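# Clamp a locating block in a cam fixture with its wing knob

### The arm

A 6-joint arm with a two-finger parallel gripper is mounted at the origin on a cart in front of the work surface, level with it; the furniture and walls round the work are solid. World frame = base frame: x ahead of the robot, y to its left, z up, the work surface at z = 0. Lengths are in m, angles in rad, forces in N, time in s.
With the tool pointing down it reaches from about 0.225 to 0.725 m from the base axis. Payload 3.1 kg.
Tool frame: the origin (TCP) lies at the very end of the fingers, on their centre line; the grasp point (between the pads) lies 19 mm behind it; z points along the fingers, y is the line along which they close (so a half turn about z gives the same grasp; the last joint's range is limited). The gripper opens to 85 mm and grips with 20 to 120 N. Pads are 22 mm wide; open, the fingers measure 114 mm over their backs; the gripper's body (76 mm by 85 mm) begins 54 mm behind the grasp point. The pads swing forward as they close: fully open they stand 13 mm farther back than shut.
Start: joints at [-1.367, 0.048, 0.099, 1.622, 0, 1.443], TCP at [0.171, -0.496, 0.231] pointing down, gripper open.
Joint ranges: [-2.91, 2.91], [-0.99, 1.94], [-1.21, 1.42], [-2.12, 2.29], [-1.49, 1.47], [-3.14, 3.14]. Speed limits (rad/s): [2.79, 2.79, 3.14, 3.14, 3.14, 3.14].

### API

Orientations are given as [roll, pitch, yaw] about the fixed x, y, z axes, in that order (R = Rz(yaw) Ry(pitch) Rx(roll)).
In Python, from workcell import r, read_camera gives the robot as it stands.
- The arm moves only by the tool apply_moves, never from a script. Its argument "motion" is a list of rows, each a list of 6 numbers: the shift along the tool's x, y, z in cm, then the turn, a rotation vector about the tool's x, y, z in rad. A call has 1 to 12 rows; each row is the pose to reach, as a shift and turn from the pose commanded when the call began, along the tool's axes at that moment; what a row does not reach only later rows make up. A row lasts 1/12 s, in which the tool goes at most 41.7 mm and 7.16 degrees, less where a joint would pass 70% of its speed; a pose out of reach is approached as far as the arm can. A call with a gripper value outside its range is refused whole. "jaw" is the closure, from -1 (fully open) to 1 (shut), set as the call begins (left out, the last holds). The fingers move at their own pace and stop on an object; "force" is the grip in N (left out, the last holds). Time passes only in rows, so rows that repeat a pose let the fingers close. It gives the time, the measured TCP pose, the force, the opening and the grip force at its end, in the units of the state.
- r.get_obs(): the state, without advancing time (a new reading comes with each control period).
- read_camera(name): name is "side" or "top" or "wrist"; returns a dict with "image" (420x560x3 uint8, blue, green, red), "fx", "fy", "cx", "cy" (pixels), "dist" ([k1, k2, p1, p2, k3] as OpenCV has them; the pictures are not rectified), "rvec" (rotation vector, rad) and "tvec" (3), from world to camera coordinates, as OpenCV has them; the wrist camera has in their place "T_tool_cam" (4x4, takes a point from camera to tool coordinates, whose origin is the TCP and whose axes are the flange's). Camera axes: x right, y down, z forward; pixel columns grow to the right and rows downward; lengths in m; the calibration is good to about 2 mm. A picture is of the moment at which its call begins: read the wrist's pose just before it. There is no depth.
- r.job_done(): hands the job in; it is judged then, once.
The state is a dict: "clock": time; "joints": joint angles; "qd": joint speeds; "tau": joint torques, N m; "tool_pos": TCP position; "tool_rot": TCP orientation; "ft_force": force on the tool from outside, world axes, zero at the start; "wrist_torque": the same for the moment, N m; "gripper_width": finger opening in m; "grasp_force": force on a finger pad.
Only numpy, scipy, OpenCV 4.12 (cv2) and the standard library are available. Lean on these libraries where they do the work, as an engineer would, in place of code of your own. Each camera call takes 0.05 s, during which the arm holds its last target. There are 200 camera calls.

### The job

Put the light metal locating block flat into the nest of the clamping fixture, its end up against the low end stop, and let go of it. Then turn the black wing knob clockwise, feeling for the resistance, until the cam holds the block snugly against the fence - firm, but not forced, as too much clamping marks the block - and let go. Do not bump the sensor box right beside the knob's wings, and leave the other things on the bench alone.

Things in the scene. Friction and masses are not known exactly. Their poses are not given: they have to be found in the camera images.
- fixture: clamping fixture fixed to the bench: aluminium base plate 150 x 110 x 10 mm (x, y, z); origin at the centre of its underside; x runs from the fence over the nest and the knob to the sensor box, y to the left of that, z up
- nest (a point): middle of the block's place, on top of the base plate (fixture x = -14.5, y = 0, z = 10 mm); axes as the fixture's. The block goes here with its 36 mm side along y, between fence (-x side) and cam (+x side); the -y side is open. At the start there is 3.5 to 6.6 mm of play in x: a block lowered with its centre 3.6 mm on the +x side of this point has 1.5 mm to spare each way, wherever the fence is set
- block_centre (a point): centre of the loose locating block, light machined metal, 20 x 36 x 20 mm (x, y, z of its own frame), about 0.03 kg; lies flat on the bench at the start; axes as the block's
- locating_block: the same block; origin at the centre of its underside
- knob_grip (a point): point on the knob's upright axis (fixture x = 14, y = 7 mm), 63 mm above the bench; turns with the knob, y axis along the wings. Black upright wings, 9 mm thick, 48 mm tip to tip, from 42 to 70 mm above the bench, with a saddle at 63 mm between them. Pinch them across the thickness from above, fingertips 52 to 58 mm above the bench
- knob_wing_tip (a point): tip of the wing on the knob's +y side, 24 mm from the axis, at the same height as knob_grip
- wing_knob (a joint): turn of the wing knob, rad: -0.1 to 0.1 at the start (0: wings along the fixture's y), growing clockwise seen from above, which tightens; stops at 2.0. It runs with an even friction of about 0.12 N m until the cam meets the block, somewhere from 0.9 to 1.35, depending on the fence; it then stays put when let go
- cam (a point): centre of the dark steel eccentric disc under the knob, 44 mm across, 9 mm off the knob's axis, 13 to 28 mm above the bench; it presses the block's side. Snug means 10 to 36 N on the block; more than 45 N marks it. Each 10 N adds roughly 0.25 N m to the torque at the knob and takes about 0.08 rad of turn; let go, the knob springs back some 0.03 rad
- sensor_box: grey sensor box fixed on the fixture, 20 x 50 x 36 mm, top 46 mm above the bench; origin at the middle of the lower edge of its face towards the knob. That face is 30 mm from the knob's axis, 6 mm clear of the sweeping wing tips. It must not be bumped: at most 4 N
- tape_roll_b: bystander: roll of beige tape, 94 mm across, 25 mm high
- spare_nozzle: bystander: grey nozzle, 75 mm long
- ball_pen: bystander: pen, 145 mm long
- screwdriver_yellow: bystander: screwdriver with a yellow handle, 195 mm long
- grease_pot: bystander: red pot with a white lid, 65 mm across, 44 mm high
- hex_key: bystander: hex key, 102 mm long
- fence_back (a point): fixed point at the foot of the fence's face in its rearmost setting, 11.1 mm from the nest point on its -x side. The fence is set anywhere from 0 to 3 mm ahead of this point in +x, differently for each job; the setting is not reported. Its face is a brass pad 13 mm high and 24 mm long in y, on stiff springs (20 N per mm, 4 mm of travel)
- end_stop (a point): middle of the top edge of the low end stop's face, on the +y side of the nest, 5 mm above the base plate; the stop is 18 mm wide in x. The face is 18 mm in y from the nest point, so the block's centre is at the nest's y when its end touches

How it is judged:
On the way, in this order (a step that is already met when the one before it is completed fails the run):
1. the block lies in the nest against the end stop, released and not yet clamped (y of block_centre in the frame of nest between -0.004 and 0.003 m and x of block_centre in the frame of nest between -0.003 and 0.0075 m and z of block_centre in the frame of nest below 0.012 m and contact force between the fingers and locating_block below 0.1 N and contact force between wing_knob and locating_block below 3 N), for 0.2 s.
2. the cam, turned by the knob, presses the block with at least 10 N (contact force between wing_knob and locating_block above 10 N and value of joint wing_knob above 0.7 rad and contact force between the fingers and locating_block below 0.1 N), for 0.2 s.
At the end, for the whole second after the job is handed in: The block lies flat in the nest (centre less than 12 mm over the base plate), square to the fixture within 0.08 rad, its end within 4 mm of the end stop, at rest, and the cam presses it with 10 to 36 N (contact force between wing_knob and locating_block between 10 and 36 N and y of block_centre in the frame of nest between -0.004 and 0.003 m and z of block_centre in the frame of nest below 0.012 m and angle between the y axis of block_centre and the y axis of nest, either way round below 0.08 rad and angle between block_centre's own z axis and vertical below 0.06 rad and linear speed of locating_block below 0.01 m/s); the robot touches nothing.
It fails at once if the cam pressed the block with more than 45 N (contact force between wing_knob and locating_block above 45 N).
It fails at once if the sensor box was bumped with more than 4 N (contact force between the arm and sensor_box above 4 N).
It fails at once if a bystander was moved by more than 20 mm (distance of any of tape_roll_b, spare_nozzle, ball_pen, screwdriver_yellow, grease_pot, hex_key from where it was at the start of the episode above 0.02 m).
It also fails if it takes over 72 s, if anything falls off the work surface, if the arm or the gripper's body presses on something with over 40 N, if the wrist force passes 120 N, or if a joint passes its speed limit or range.

## Working session

There is one attempt and no reset: what is moved stays moved. The work goes in short steps, Python scripts to look and compute and a tool call to move; the robot and the scene stay as the last step left them, time stands still between calls to the robot, and variables do not carry over. Pictures are saved under pics/ and viewed, at most 12 in all, crops included, and the job is handed in when it is done.

Besides the shell and the picture viewer there is one more tool, called after ">>>" as name(argument=value, ...), one argument or row to a line, values as JSON. apply_moves: Moves the arm, as the interface text tells. Its arguments: {"type":"object","properties":{"motion":{"type":"array","items":{"type":"array","items":{"type":"number"}}},"jaw":{"type":"number"},"force":{"type":"number"}},"required":["motion"]}

```bash
ls; mkdir -p pics; cat > h.py <<'E'
import numpy as np, cv2
from workcell import r, read_camera
from scipy.spatial.transform import Rotation as R
def snap(n,f):
    o=r.get_obs(); c=read_camera(n); cv2.imwrite('pics/'+f+'.png',c['image'])
    K=np.array([[c['fx'],0,c['cx']],[0,c['fy'],c['cy']],[0,0,1.]]); D=np.array(c['dist'],float)
    if n=='wrist':
        T=np.eye(4);T[:3,:3]=R.from_euler('xyz',o['tool_rot']).as_matrix();T[:3,3]=o['tool_pos'];T=T@np.array(c['T_tool_cam'])
    else:
        T=np.eye(4);T[:3,:3]=cv2.Rodrigues(np.array(c['rvec'],float))[0];T[:3,3]=np.ravel(c['tvec']);T=np.linalg.inv(T)
    np.savez('pics/'+f+'.npz',K=K,D=D,T=T); return c['image']
def ray(f,px):
    d=np.load('pics/'+f+'.npz');T=d['T']
    u=cv2.undistortPoints(np.array(px,float).reshape(-1,1,2),d['K'],d['D']).reshape(-1,2)
    v=np.c_[u,np.ones(len(u))]@T[:3,:3].T
    return T[:3,3],v
def onz(f,px,z):
    o,v=ray(f,px); z=np.broadcast_to(z,len(v)); return o+v*((z-o[2])/v[:,2])[:,None]
def proj(f,P):
    d=np.load('pics/'+f+'.npz');Ti=np.linalg.inv(d['T'])
    return cv2.projectPoints(np.array(P,float).reshape(-1,3),cv2.Rodrigues(Ti[:3,:3])[0],Ti[:3,3],d['K'],d['D'])[0].reshape(-1,2)
E
python3 - <<'E'
from h import *
print(r.get_obs())
for n in('top','side'): snap(n,n+'0')
for n in('top','side'): print(np.load(f'pics/{n}0.npz')['T'].round(3))
E
```

```text
pics
{'clock': 0.0, 'joints': array([-1.36679720e+00,  4.87488934e-02,  9.75749798e-02,  1.62200934e+00,
        1.83526377e-05,  1.44298550e+00]), 'qd': array([ 0.00151265,  0.00123972, -0.00108673,  0.00024644, -0.00141247,
       -0.00039496]), 'tau': array([-5.19844707e-04, -3.38785601e+01,  3.20012426e+01,  2.04264885e-02,
       -1.14225770e-04, -1.99443406e-06]), 'tool_pos': array([ 0.17088254, -0.49575395,  0.23010668]), 'tool_rot': array([-3.13922754e+00, -3.22447738e-04,  3.31809548e-01]), 'ft_force': array([ 0.41302284, -0.44742469, -0.18170039]), 'wrist_torque': array([0.006272  , 0.01485995, 0.03712648]), 'grasp_force': 0.0, 'gripper_width': 0.08590016905488677}
[[ 0.011 -0.989  0.149  0.326]
 [-1.    -0.011  0.006  0.164]
 [-0.004 -0.149 -0.989  1.512]
 [ 0.     0.     0.     1.   ]]
[[-0.974 -0.14   0.18   0.383]
 [-0.227  0.511 -0.829  0.967]
 [ 0.023 -0.848 -0.53   0.609]
 [ 0.     0.     0.     1.   ]]
```

View pics/top0.png

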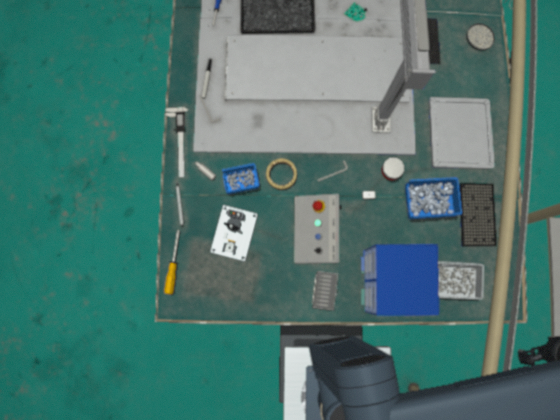

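View pics/side0.png

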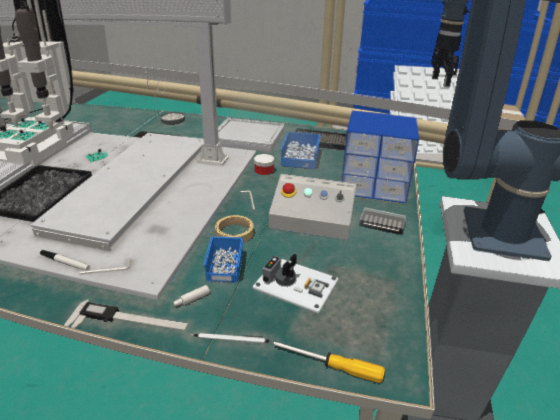

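The top view shows the fixture plate at about (233,232), and probably the block at (369,195), near the pot at (393,168). The side view has the fixture at about (295,282). I'll enlarge both.

```bash
python3 - <<'E'
from h import *
t=cv2.imread('pics/top0.png');s=cv2.imread('pics/side0.png')
a=cv2.resize(t[195:270,200:270],None,fx=5.5,fy=5.5,interpolation=2)
b=cv2.resize(s[235:320,245:345],None,fx=4,fy=4,interpolation=2)
c=cv2.resize(t[150:220,340:420],None,fx=2.5,fy=2.5,interpolation=2)
im=np.zeros((590,800,3),np.uint8)
im[:a.shape[0],:a.shape[1]]=a; im[:b.shape[0],390:790]=b; im[412:412+c.shape[0],:c.shape[1]]=c
cv2.imwrite('pics/z0.png',im)
g=cv2.cvtColor(t,cv2.COLOR_BGR2HSV)
m=((g[...,2]>185)&(g[...,1]<40)).astype(np.uint8)
for nm,(x0,y0,x1,y1),z in(('plate',(200,195,270,270),.01),('block',(355,185,385,205),.02)):
    q=np.zeros_like(m);q[y0:y1,x0:x1]=m[y0:y1,x0:x1]
    cs=cv2.findContours(q,0,2)[0];k=max(cs,key=cv2.contourArea)
    W=onz('top0',k.reshape(-1,2),z); rc=cv2.minAreaRect(W[:,:2].astype(np.float32)*1000)
    print(nm,rc,cv2.boxPoints(rc),cv2.minAreaRect(k))
print(onz('top0',[[318,207],[393,168],[363,245],[363,315]],0))
E
```

```text
plate ((490.8240661621094, 319.1744079589844), (107.89409637451172, 148.36912536621094), 76.08216094970703) [[405.84155 284.6548 ]
 [549.8548  248.96753]
 [575.8066  353.69403]
 [431.79333 389.3813 ]] ((233.38623046875, 232.5655059814453), (35.35639572143555, 48.726463317871094), 15.068489074707031)
block ((611.0044555664062, -92.39485168457031), (15.592583656311035, 34.199729919433594), 0.716430127620697) [[ 602.995     -75.39381 ]
 [ 603.4226   -109.59086 ]
 [ 619.0139   -109.3959  ]
 [ 618.5863    -75.198845]] ((368.5, 194.5), (5.0, 11.0), 90.0)
[[ 0.57371582  0.06142142  0.        ]
 [ 0.7006214  -0.17514056  0.        ]
 [ 0.45756999 -0.07662487  0.        ]
 [ 0.24575455 -0.07539356  0.        ]]
```

View pics/z0.png

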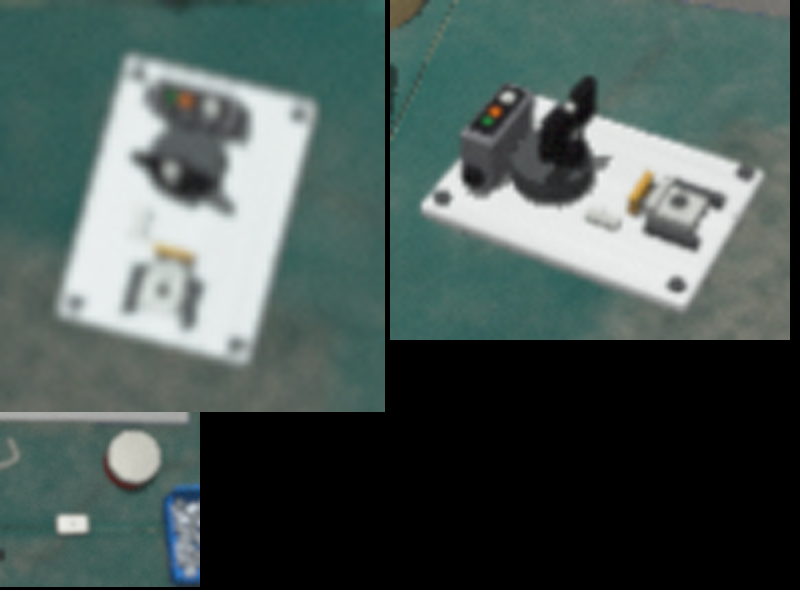

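The fixture's +x points away from the robot: the fence is near it, the sensor box is far, and the yaw is about -0.24. The plate centre is about (0.491, 0.319). The block is at (0.611, -0.092) with its 36 mm side along world y. Both sizes match the given ones. I'll go over the block at tool yaw π.

```bash
cat >> h.py <<'E'
def go(p,yaw):
    "shift cm in tool axes and rotvec to reach p, tool down at yaw"
    o=r.get_obs();A=R.from_euler('xyz',o['tool_rot']);B=R.from_euler('xyz',[np.pi,0,yaw])
    print('from',o['tool_pos'].round(4),o['tool_rot'].round(4),'shift',(A.inv().apply(np.array(p)-o['tool_pos'])*100).round(2),'turn',(A.inv()*B).as_rotvec().round(4),'t',round(o['clock'],2))
E
python3 - <<'E'
from h import *
go([.605,-.092,.22],np.pi)
print(read_camera('wrist')['T_tool_cam'])
E
```

```text
from [ 0.1709 -0.4958  0.2302] [-3.1394e+00 -3.0000e-04  3.3180e-01] shift [ 54.2  -24.04   1.09] turn [-1.0000e-04 -3.1000e-03 -2.8098e+00] t 0.1
[[ 2.01543787e-04 -9.58095390e-01 -2.86449268e-01  7.36829331e-02]
 [ 9.99999637e-01  4.30240125e-04 -7.35443898e-04  6.42173295e-04]
 [ 8.27867377e-04 -2.86449016e-01  9.58095129e-01 -1.42381910e-01]
 [ 0.00000000e+00  0.00000000e+00  0.00000000e+00  1.00000000e+00]]
```

>>> apply_moves(
  motion=[
    [0, 0, -4, 0, 0, -0.12],
    [6, -2, -8, 0, 0, -0.24],
    [10, -4, -9, 0, 0, -0.36],
    [14, -6, -9, 0, 0, -0.48],
    [18, -8, -9, 0, 0, -0.6],
    [21.5, -9.5, -9, 0, 0, -0.72],
    [25, -11, -9, 0, 0, -0.84],
    [28.5, -12.5, -9, 0, 0, -0.96],
    [32, -14, -9, 0, 0, -1.08],
    [35.5, -15.5, -9, 0, 0, -1.2],
    [39, -17, -9, 0, 0, -1.32],
    [42, -18.5, -9, 0, 0, -1.4],
  ],
  jaw=-1,
)

```text
clock: 1.15
tool_pos: [0.5014, -0.1904, 0.3209]
tool_rot: [-3.141, -0.0, 1.737]
ft_force: [0.1, -0.9, -0.3]
gripper_width: 0.0853
grasp_force: 0.0
```

```bash
python3 -c "
from h import *
go([.605,-.092,.2],np.pi)"
```

```text
from [ 0.5014 -0.1904  0.3209] [-3.1413 -0.      1.7372] shift [ 7.99 11.85 12.09] turn [-2.0000e-04 -2.0000e-04 -1.4044e+00] t 1.15
```

>>> apply_moves(
  motion=[
    [1, 1, 0, 0, 0, -0.12],
    [2, 2, 0, 0, 0, -0.24],
    [3, 3, 1, 0, 0, -0.36],
    [4, 4.5, 2, 0, 0, -0.48],
    [5, 6, 3, 0, 0, -0.6],
    [6, 7.5, 4, 0, 0, -0.72],
    [7, 9, 6, 0, 0, -0.84],
    [8, 10.5, 8, 0, 0, -0.96],
    [8, 11.8, 10, 0, 0, -1.08],
    [8, 11.8, 12, 0, 0, -1.2],
    [8, 11.8, 12, 0, 0, -1.32],
    [8, 11.8, 12, 0, 0, -1.404],
  ],
  jaw=-0.3,
)

```text
clock: 2.15
tool_pos: [0.6023, -0.0935, 0.1977]
tool_rot: [3.14, -0.006, -3.141]
ft_force: [0.3, 0.1, -0.2]
gripper_width: 0.0554
grasp_force: 0.0
```

>>> apply_moves(
  motion=[
    [0, 0, 0, 0, 0, 0],
    [0, 0, 0, 0, 0, 0],
  ],
)

```text
clock: 2.32
tool_pos: [0.6037, -0.0942, 0.2009]
tool_rot: [3.141, -0.001, 3.134]
ft_force: [-0.0, -0.4, 0.8]
gripper_width: 0.0556
grasp_force: 0.0
```

```bash
python3 - <<'E'
from h import *
t=snap('wrist','w1')
g=cv2.cvtColor(t,cv2.COLOR_BGR2HSV)
m=((g[...,2]>150)&(g[...,1]<45)).astype(np.uint8)
print(proj('w1',[[.611,-.092,.02]]))
for k in cv2.findContours(m,0,2)[0]:
    if cv2.contourArea(k)>800:
        W=onz('w1',k.reshape(-1,2),.02); print(cv2.minAreaRect(k),cv2.minAreaRect(W[:,:2].astype(np.float32)*1000))
o=r.get_obs();print(o['tool_pos'],o['tool_rot'],o['gripper_width'])
E
```

```text
[[279.79050338 192.12007219]]
((428.0, 399.0), (40.0, 46.0), 90.0) ((862.8585205078125, 83.13731384277344), (61.239078521728516, 57.48870849609375), 0.8619635105133057)
((277.5, 349.5), (67.0, 155.0), 90.0) ((791.4821166992188, -95.55606842041016), (173.03469848632812, 88.86454010009766), 88.98483276367188)
((514.5, 350.0), (74.0, 89.0), 90.0) ((774.31689453125, 192.61767578125), (156.7166290283203, 62.89409255981445), 51.03812026977539)
((41.5, 334.0), (98.0, 83.0), 90.0) ((774.7734375, -357.84466552734375), (88.80145263671875, 149.2169189453125), 76.05790710449219)
((209.13551330566406, 278.61163330078125), (77.92786407470703, 49.48900604248047), 30.018367767333984) ((704.0384521484375, -164.6690673828125), (82.30850982666016, 56.74534225463867), 55.23863983154297)
((263.01470947265625, 194.308837890625), (24.020401000976562, 67.35224914550781), 87.27368927001953) ((613.1339111328125, -107.96245574951172), (23.73863983154297, 64.54070281982422), 2.321714162826538)
((74.22882843017578, 182.5499725341797), (102.65157318115234, 141.68699645996094), 84.87181091308594) ((602.6152954101562, -294.9503479003906), (98.91231536865234, 144.37547302246094), 4.4033894538879395)
((488.1531677246094, 100.1690673828125), (134.81947326660156, 213.71475219726562), 5.839491844177246) ((533.4732055664062, 94.38963317871094), (172.71559143066406, 120.76787567138672), 0.13172301650047302)
[ 0.60382403 -0.09430905  0.20130336] [ 3.14158581e+00 -1.24095604e-05  3.13359601e+00] 0.05506191386251561
```

View pics/w1.png

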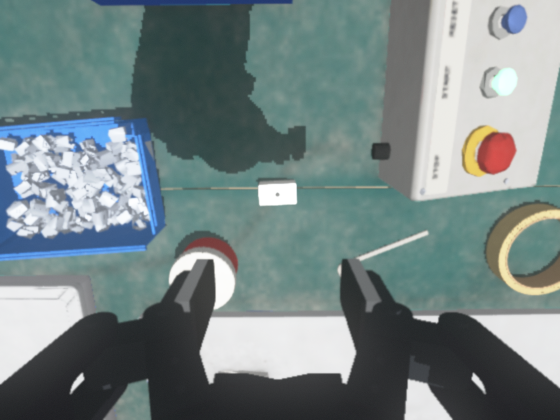

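The block is at (277,193) with a centre dot at (277,194). The hex key and the pot are clear of the fingers. I'll refine using the bright top face and the dot.

```bash
python3 - <<'E'
from h import *
t=cv2.imread('pics/w1.png');g=cv2.cvtColor(t,cv2.COLOR_BGR2HSV)
for th in(180,200,220,235):
  m=np.zeros(t.shape[:2],np.uint8);m[170:215,250:305]=(g[...,2]>th)[170:215,250:305]
  m=cv2.morphologyEx(m,cv2.MORPH_OPEN,np.ones((5,5)))
  for k in cv2.findContours(m,0,2)[0]:
    if cv2.contourArea(k)>200:
        W=onz('w1',k.reshape(-1,2),.02); print(th,cv2.minAreaRect(k),cv2.minAreaRect(W[:,:2].astype(np.float32)*1000))
W=g[188:200,271:284,2].astype(int); j=np.unravel_index(W.argmin(),W.shape); px=[271+j[1],188+j[0]];print(px,onz('w1',[px],.02))
go([.613,-.091,.006],np.pi)
E
```

```text
180 ((277.0, 194.0), (22.0, 38.0), 90.0) ((612.9362182617188, -94.65336608886719), (36.70351791381836, 21.767202377319336), 89.54393005371094)
200 ((277.1820373535156, 194.1409149169922), (21.57305145263672, 38.50190353393555), 87.1375961303711) ((613.0765991210938, -94.58868408203125), (21.34952735900879, 36.90196228027344), 2.4616758823394775)
220 ((277.0206604003906, 193.95361328125), (20.796709060668945, 38.09702682495117), 87.39744567871094) ((612.8771362304688, -94.6888427734375), (20.567873001098633, 36.58628463745117), 2.1987030506134033)
235 ((277.09051513671875, 193.9004669189453), (20.548145294189453, 36.720298767089844), 87.27368927001953) ((612.8282470703125, -94.71304321289062), (20.322893142700195, 35.252952575683594), 2.325716733932495)
[np.int64(277), np.int64(194)] [[ 0.61283533 -0.09469124  0.02      ]]
from [ 0.6038 -0.0943  0.2013] [ 3.1416 -0.      3.1336] shift [-0.92  0.34 19.53] turn [ 0.    -0.    -0.008] t 2.37
```

>>> apply_moves(
  motion=[
    [-0.9, -0.05, 3, 0, 0, -0.024],
    [-0.9, -0.05, 6.5, 0, 0, -0.048],
    [-0.9, -0.05, 10, 0, 0, -0.048],
    [-0.9, -0.05, 13.5, 0, 0, -0.048],
    [-0.9, -0.05, 16, 0, 0, -0.048],
    [-0.9, -0.05, 17, 0, 0, -0.048],
    [-0.9, -0.05, 17, 0, 0, -0.048],
    [-0.9, -0.05, 17, 0, 0, -0.048],
  ],
)

```text
clock: 3.03
tool_pos: [0.6132, -0.095, 0.0321]
tool_rot: [-3.141, 0.001, -3.1]
ft_force: [0.3, -0.3, 0.3]
gripper_width: 0.0554
grasp_force: 0.0
```

```bash
python3 - <<'E'
from h import *
t=snap('wrist','w2');print(proj('w2',[[.6129,-.0947,.02]]))
g=cv2.cvtColor(t,cv2.COLOR_BGR2HSV);m=(g[...,2]>215).astype(np.uint8);m=cv2.morphologyEx(m,cv2.MORPH_OPEN,np.ones((5,5)))
for k in cv2.findContours(m,0,2)[0]:
    if cv2.contourArea(k)>900:
        W=onz('w2',k.reshape(-1,2),.02);q=cv2.minAreaRect(W[:,:2].astype(np.float32)*1000)
        if max(q[1])<60: print(cv2.minAreaRect(k),q)
go([.6129,-.0947,.005],np.pi+.04)
E
```

```text
[[278.51326602 259.55073005]]
((127.5, 399.5), (39.0, 45.0), 90.0) ((702.7237548828125, -176.93368530273438), (27.870275497436523, 27.538429260253906), 2.529844284057617)
((279.5, 260.0), (38.0, 71.0), 90.0) ((613.2975463867188, -94.16670227050781), (20.200260162353516, 35.05845642089844), 2.3664321899414062)
from [ 0.6144 -0.0953  0.0337] [-3.1405  0.0036 -3.1   ] shift [0.16 0.07 2.87] turn [-0.0011  0.0036  0.0016] t 3.08
```

View pics/w2.png

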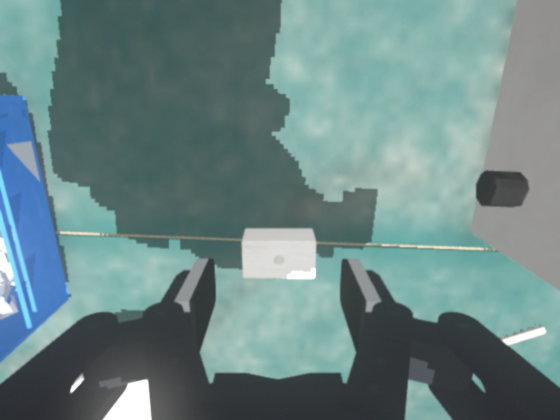

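The block at (279,257) sits centred between the open fingers at (212,..) and (345,..). I'll descend and close.

>>> apply_moves(
  motion=[
    [0, 0, 1, 0, 0, 0],
    [0, 0, 2, 0, 0, 0],
    [0, 0, 2.6, 0, 0, 0],
    [0, 0, 2.6, 0, 0, 0],
  ],
)

```text
clock: 3.42
tool_pos: [0.6115, -0.0945, 0.0034]
tool_rot: [3.141, -0.003, -3.099]
ft_force: [0.0, 0.7, -0.1]
gripper_width: 0.0555
grasp_force: 0.0
```

>>> apply_moves(
  motion=[
    [0, 0, 0, 0, 0, 0],
    [0, 0, 0, 0, 0, 0],
    [0, 0, 0, 0, 0, 0],
    [0, 0, 0, 0, 0, 0],
    [0, 0, 0, 0, 0, 0],
    [0, 0, 0, 0, 0, 0],
  ],
  jaw=1,
  force=30,
)

```text
clock: 3.92
tool_pos: [0.6129, -0.0948, 0.0054]
tool_rot: [-3.142, 0.0, -3.099]
ft_force: [-0.7, -0.5, -0.8]
gripper_width: 0.0354
grasp_force: 30.4
```

>>> apply_moves(
  motion=[
    [0, 0, -3, 0, 0, 0],
    [0, 0, -7, 0, 0, 0],
    [0, 0, -11, 0, 0, 0],
    [0, 0, -15, 0, 0, 0],
    [0, 1, -18, 0, 0, 0],
    [0, 3, -21, 0, 0, 0.03],
    [0, 6, -21.5, 0, 0, 0.06],
    [1.5, 9.5, -21.5, 0, 0, 0.09],
    [3, 13, -21.5, 0, 0, 0.12],
    [4.5, 16.5, -21.5, 0, 0, 0.15],
    [6, 20, -21.5, 0, 0, 0.18],
    [7.5, 23, -21.5, 0, 0, 0.21],
  ],
)

```text
clock: 4.92
tool_pos: [0.5271, 0.1338, 0.2205]
tool_rot: [3.141, 0.0, 2.973]
ft_force: [0.3, 0.4, -0.2]
gripper_width: 0.0354
grasp_force: 30.4
```

>>> apply_moves(
  motion=[
    [1, 3, 0, 0, 0, 0.03],
    [2, 6, 0, 0, 0, 0.06],
    [3, 9.5, 0, 0, 0, 0.076],
    [4, 13, 0, 0, 0, 0.076],
    [5, 16, 0, 0, 0, 0.076],
    [5.5, 18, 0, 0, 0, 0.076],
    [5.5, 18, 0, 0, 0, 0.076],
    [5.5, 18, 0, 0, 0, 0.076],
    [5.5, 18, 0, 0, 0, 0.076],
    [5.5, 18, 0, 0, 0, 0.076],
  ],
)

```text
clock: 5.75
tool_pos: [0.5043, 0.3174, 0.2204]
tool_rot: [-3.141, 0.0, 2.897]
ft_force: [-0.3, 0.2, 0.0]
gripper_width: 0.0353
grasp_force: 30.4
```

```bash
python3 - <<'E'
from h import *
t=snap('wrist','w3')
g=cv2.cvtColor(t,cv2.COLOR_BGR2HSV)
m=((g[...,2]>160)&(g[...,1]<40)).astype(np.uint8);m=cv2.morphologyEx(m,cv2.MORPH_OPEN,np.ones((3,3)))
for k in cv2.findContours(m,0,2)[0]:
    if cv2.contourArea(k)>2000:
        W=onz('w3',k.reshape(-1,2),.01);q=cv2.minAreaRect(W[:,:2].astype(np.float32)*1000)
        print(cv2.minAreaRect(k),q,cv2.boxPoints(q).tolist())
o=r.get_obs();print(o['tool_pos'],o['tool_rot'],o['gripper_width'],o['grasp_force'])
E
```

```text
((26.18966293334961, 240.72413635253906), (212.06407165527344, 140.19998168945312), 68.19859313964844) ((545.4420776367188, 60.83953094482422), (147.04087829589844, 306.67852783203125), 62.75181579589844) [[375.4576110839844, 65.68325805664062], [648.1044921875, -74.72819519042969], [715.426513671875, 55.99580383300781], [442.7796630859375, 196.40725708007812]]
((274.5, 162.5), (147.0, 113.0), 90.0) ((492.1331481933594, 317.9897766113281), (110.7176513671875, 151.3443603515625), 75.95487213134766) [[405.28839111328125, 282.6505126953125], [552.1082763671875, 245.92132568359375], [578.9779052734375, 353.32904052734375], [432.15802001953125, 390.0582275390625]]
[0.50436168 0.3173224  0.22044946] [-3.14135617e+00  2.13575439e-04  2.89612683e+00] 0.035265722577766306 30.407350659370422
```

View pics/w3.png

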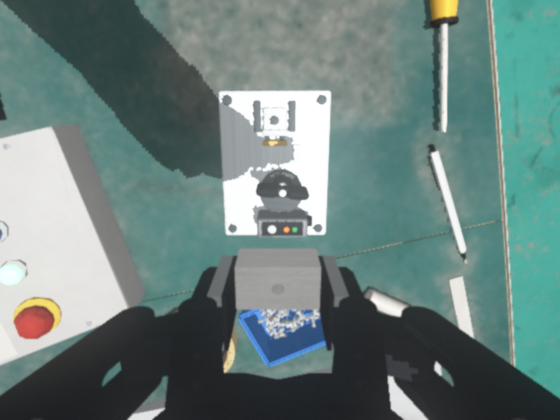

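The plate is at (275,163) with the knob at (282,190), sensor box at (283,225) and fence pad at (274,142). The plate fit gives centre (0.4921, 0.3180), yaw -0.245 and size 151x111 mm, which matches. I'll take one closer look before placing.

>>> apply_moves(
  motion=[
    [-0.6, 0, -0.5, 0, 0, 0],
    [-1.8, 0, 2, 0, 0, 0],
    [-1.8, 0, 5, 0, 0, 0],
    [-1.8, 0, 8, 0, 0, 0],
    [-1.8, 0, 10, 0, 0, 0],
    [-1.8, 0, 10, 0, 0, 0],
    [-1.8, 0, 10, 0, 0, 0],
    [-1.8, 0, 10, 0, 0, 0],
    [-1.8, 0, 10, 0, 0, 0],
    [-1.8, 0, 10, 0, 0, 0],
  ],
)

```text
clock: 6.63
tool_pos: [0.523, 0.3146, 0.1231]
tool_rot: [3.139, 0.004, 2.897]
ft_force: [-0.9, 0.4, -1.0]
gripper_width: 0.0356
grasp_force: 30.4
```

```bash
python3 - <<'E'
from h import *
t=snap('wrist','w4')
g=cv2.cvtColor(t,cv2.COLOR_BGR2HSV)
m=((g[...,2]>120)&(g[...,1]<40)).astype(np.uint8);m=cv2.morphologyEx(m,cv2.MORPH_OPEN,np.ones((3,3)))
m[:,:120]=0;m[245:]=0
for k in cv2.findContours(m,0,2)[0]:
    if cv2.contourArea(k)>2000:
        W=onz('w4',k.reshape(-1,2),.01);q=cv2.minAreaRect(W[:,:2].astype(np.float32)*1000)
        print(cv2.minAreaRect(k),q,cv2.boxPoints(q).tolist())
o=r.get_obs();print(o['tool_pos'],o['tool_rot'],o['gripper_width'],o['grasp_force'])
c=np.array([.4921,.3180]);A=R.from_euler('z',-.2451).as_matrix()[:2,:2]
F=lambda x,y,z:np.r_[c+A@[x,y],z]
P=[F(*p) for p in [(-75,55,10),(-75,-55,10),(75,55,10),(75,-55,10)] for p in [np.array(p)/1000]]
print('corners pred',proj('w4',P).round(1).tolist())
print('nest,stop,fence', proj('w4',[F(-.0145,0,.01),F(-.0145,.018,.015),F(-.0256,0,.01),F(.014,.007,.063)]).round(1).tolist())
np.savez('pics/F.npz',c=c,A=A)
E
```

```text
((269.5, 146.5), (195.0, 159.0), 90.0) ((485.6529541015625, 319.35528564453125), (109.75111389160156, 142.39552307128906), 76.125732421875) [[403.37371826171875, 283.1534118652344], [541.61474609375, 249.0081024169922], [567.9321899414062, 355.5571594238281], [429.691162109375, 389.70245361328125]]
[0.52279968 0.3146634  0.1227753 ] [3.13901652 0.00322703 2.89769184] 0.034976463910275674 30.401639342308044
corners pred [[351.6, 53.6], [189.8, 53.4], [340.0, 256.2], [203.0, 256.2]]
nest,stop,fence [[271.1, 143.3], [296.2, 144.1], [271.0, 127.7], [281.6, 200.4]]
```

View pics/w4.png

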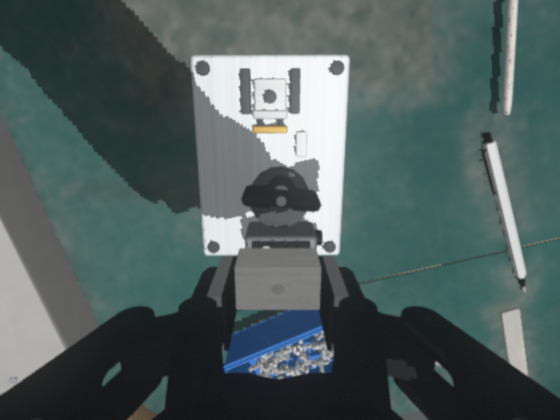

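The plate edges match the prediction to about 1.5 px. The end stop face is at (296,143), as predicted, and the fence pad is at (270,129). The arm was still settling, so I'll re-measure now that it is still.

>>> apply_moves(
  motion=[
    [0, 0, 0, 0, 0, 0],
    [0, 0, 0, 0, 0, 0],
    [0, 0, 0, 0, 0, 0],
    [0, 0, 0, 0, 0, 0],
  ],
)

```text
clock: 7.02
tool_pos: [0.5215, 0.3142, 0.1204]
tool_rot: [3.141, 0.0, 2.898]
ft_force: [0.4, 0.7, 0.0]
gripper_width: 0.035
grasp_force: 30.4
```

```bash
python3 - <<'E'
from h import *
t=snap('wrist','w5');o=r.get_obs();print(o['tool_pos'],o['tool_rot'],o['clock'])
g=cv2.cvtColor(t,cv2.COLOR_BGR2HSV)
F=np.load('pics/F.npz');c,A=F['c'],F['A']
# screws: dark blobs near the plate corners
scr=[]
for (x,y) in ((203,68),(336,68),(213,246),(329,246)):
    w=g[y-10:y+11,x-10:x+11,2].astype(float); m=(w<110).astype(np.uint8)
    n,l,s,ce=cv2.connectedComponentsWithStats(m); k=l[10,10] or 1
    px=ce[k]+[x-10,y-10]; scr.append(px); print(px.round(1),s[k][4],((onz('w5',[px],.011)[0,:2]-c)@A*1000).round(2))
# end stop face, brass pad
b=((g[...,0]>10)&(g[...,0]<30)&(g[...,1]>110)&(g[...,2]>90)).astype(np.uint8);b[:100]=0;b[160:]=0;b[:,:230]=0;b[:,310:]=0
k=max(cv2.findContours(b,0,2)[0],key=cv2.contourArea);x,y,w,h=cv2.boundingRect(k);print('brass',x,y,w,h)
for z in(.023,):print(((onz('w5',[[x,y+h],[x+w,y+h],[x,y],[x+w,y]],z)[:,:2]-c)@A*1000).round(1).tolist())
print('stop row143',g[143,285:315,2].tolist()); 
print('plate row100',g[100,185:205,2].tolist(),g[100,335:355,2].tolist()); print('col 230',g[45:62,230,2].tolist())
# dot on held block
w=g[280:298,265:292,2].astype(int); m=(w<np.median(w)-15).astype(np.uint8);ce=cv2.moments(m,True);px=[265+ce['m10']/ce['m00'],280+ce['m01']/ce['m00']]
M=R.from_euler('xyz',o['tool_rot']);print('dot',px,m.sum(),(M.inv().apply(onz('w5',[px],o['tool_pos'][2]+.0146)[0]-o['tool_pos'])*1000).round(2))
E
```

```text
[0.52140307 0.3141752  0.1202814 ] [-3.14152695e+00 -1.04568841e-04  2.89785332e+00] 7.0667
[203.3  70.1] 136 [-65.83 -46.91]
[338.3  67.7] 65 [-67.47  44.64]
[213.9 249.9] 85 [ 66.08 -46.3 ]
[330.5 250.2] 97 [66.19 45.32]
brass 255 129 33 6
[[-23.5, -11.8], [-23.5, 10.6], [-27.5, -11.7], [-27.5, 10.6]]
stop row143 [244, 244, 244, 246, 246, 246, 246, 247, 247, 246, 239, 202, 161, 196, 231, 238, 239, 240, 241, 242, 242, 242, 237, 230, 243, 248, 248, 248, 248, 248]
plate row100 [59, 59, 61, 61, 62, 61, 61, 64, 72, 94, 111, 119, 123, 124, 123, 123, 123, 124, 126, 125] [250, 250, 250, 250, 250, 249, 249, 249, 249, 249, 249, 246, 240, 227, 194, 138, 117, 115, 116, 116]
col 230 [103, 105, 108, 111, 114, 118, 120, 121, 121, 121, 121, 127, 150, 188, 216, 230, 237]
dot [273.0, 288.0] 1 [ -0.36  -1.76 -14.6 ]
```

>>> apply_moves(
  motion=[
    [2, -0.3, 0, 0, 0, 0],
    [4.05, -0.55, 0, 0, 0, 0],
    [4.05, -0.55, 1, 0, 0, 0],
    [4.05, -0.55, 3, 0, 0, 0],
    [4.05, -0.55, 5, 0, 0, 0],
    [4.05, -0.55, 7, 0, 0, 0],
    [4.05, -0.55, 8, 0, 0, 0],
    [4.05, -0.55, 8, 0, 0, 0],
    [4.05, -0.55, 8, 0, 0, 0],
  ],
)

```text
clock: 7.82
tool_pos: [0.4805, 0.3182, 0.0397]
tool_rot: [-3.14, -0.001, 2.898]
ft_force: [-0.3, 0.4, -0.2]
gripper_width: 0.0357
grasp_force: 30.4
```

```bash
python3 - <<'E'
from h import *
t=snap('wrist','w6');o=r.get_obs();print(o['tool_pos'],o['tool_rot'],o['ft_force'],o['clock'])
F=np.load('pics/F.npz');c,A=F['c'],F['A'];print(((o['tool_pos'][:2]-c)@A*1000).round(2))
w=cv2.resize(t[130:330,180:400],None,fx=3,fy=3,interpolation=2);cv2.imwrite('pics/w6z.png',w)
E
```

```text
[0.48140243 0.3187454  0.0409505 ] [3.14103101e+00 7.09988308e-04 2.89771819e+00] [ 0.68374647 -0.36700809  0.02227668] 7.8667
[-10.56  -1.87]
```

View pics/w6z.png

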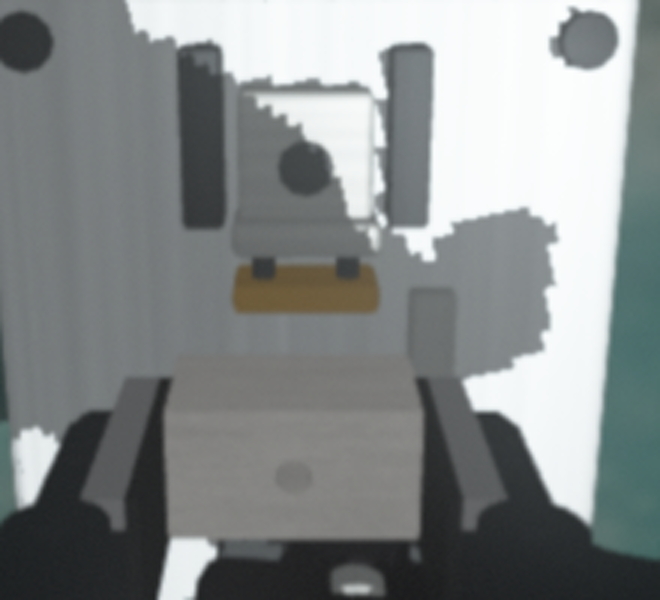

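The held block spans crop columns 165–420, just left of the end stop face at 408 (the block is nearer the camera), and sits behind the fence pad. The alignment looks right, so I'll lower it.

>>> apply_moves(
  motion=[
    [0, 0, 0.6, 0, 0, 0],
    [0, 0, 1.2, 0, 0, 0],
    [0, 0, 1.8, 0, 0, 0],
    [0, 0, 2.2, 0, 0, 0],
    [0, 0, 2.4, 0, 0, 0],
    [0, 0, 2.4, 0, 0, 0],
    [0, 0, 2.4, 0, 0, 0],
    [0, 0, 2.4, 0, 0, 0],
  ],
)

```text
clock: 8.53
tool_pos: [0.4809, 0.3186, 0.0164]
tool_rot: [3.141, 0.0, 2.898]
ft_force: [0.1, 0.1, -1.1]
gripper_width: 0.0354
grasp_force: 30.4
```

>>> apply_moves(
  motion=[
    [0, 0.03, 0, 0, 0, 0],
    [0, 0.06, 0, 0, 0, 0],
    [0, 0.09, 0, 0, 0, 0],
    [0, 0.12, 0, 0, 0, 0],
    [0, 0.12, 0, 0, 0, 0],
    [0, 0.12, 0, 0, 0, 0],
  ],
)

```text
clock: 9.03
tool_pos: [0.4812, 0.3198, 0.0163]
tool_rot: [3.142, 0.0, 2.898]
ft_force: [-0.0, 0.7, -0.8]
gripper_width: 0.0351
grasp_force: 30.4
```

No contact in y so far. I'll keep creeping toward the stop.

>>> apply_moves(
  motion=[
    [0, 0.02, 0, 0, 0, 0],
    [0, 0.04, 0, 0, 0, 0],
    [0, 0.06, 0, 0, 0, 0],
    [0, 0.06, 0, 0, 0, 0],
    [0, 0.06, 0, 0, 0, 0],
    [0, 0.06, 0, 0, 0, 0],
  ],
)

```text
clock: 9.53
tool_pos: [0.4812, 0.3202, 0.0163]
tool_rot: [-3.141, 0.0, 2.898]
ft_force: [-2.0, -1.4, -0.4]
gripper_width: 0.0351
grasp_force: 30.5
```

>>> apply_moves(
  motion=[
    [0, 0.02, 0, 0, 0, 0],
    [0, 0.04, 0, 0, 0, 0],
    [0, 0.06, 0, 0, 0, 0],
    [0, 0.06, 0, 0, 0, 0],
    [0, 0.06, 0, 0, 0, 0],
    [0, 0.06, 0, 0, 0, 0],
  ],
)

```text
clock: 10.03
tool_pos: [0.4812, 0.3202, 0.0163]
tool_rot: [-3.14, -0.0, 2.897]
ft_force: [-0.5, -3.2, 1.1]
gripper_width: 0.0352
grasp_force: 30.7
```

The stop was felt at about 3 N. I'll back off the preload, set the block down and release it.

>>> apply_moves(
  motion=[
    [0, -0.05, 0.04, 0, 0, 0],
    [0, -0.05, 0.08, 0, 0, 0],
    [0, -0.05, 0.1, 0, 0, 0],
    [0, -0.05, 0.1, 0, 0, 0],
  ],
)

```text
clock: 10.37
tool_pos: [0.4813, 0.3202, 0.0153]
tool_rot: [-3.141, 0.0, 2.898]
ft_force: [-0.7, -2.7, 1.1]
gripper_width: 0.0353
grasp_force: 30.6
```

>>> apply_moves(
  motion=[
    [0, 0, 0, 0, 0, 0],
    [0, 0, 0, 0, 0, 0],
    [0, 0, 0, 0, 0, 0],
    [0, 0, 0, 0, 0, 0],
    [0, 0, 0, 0, 0, 0],
    [0, 0, 0, 0, 0, 0],
  ],
  jaw=-0.2,
)

```text
clock: 10.87
tool_pos: [0.4814, 0.3207, 0.0154]
tool_rot: [3.141, 0.0, 2.898]
ft_force: [-0.3, -0.8, 0.4]
gripper_width: 0.0513
grasp_force: 0.0
```

>>> apply_moves(
  motion=[
    [0, 0, -1, 0, 0, 0],
    [0, 0, -3, 0, 0, 0],
    [0, 0, -5, 0, 0, 0],
    [-1, 0, -8, 0, 0, 0],
    [-3, 0, -10.5, 0, 0, 0],
    [-4, 0, -10.5, 0, 0, 0],
    [-4, 0, -10.5, 0, 0, 0],
    [-4, 0, -10.5, 0, 0, 0],
    [-4, 0, -10.5, 0, 0, 0],
    [-4, 0, -10.5, 0, 0, 0],
    [-4, 0, -10.5, 0, 0, 0],
    [-4, 0, -10.5, 0, 0, 0],
  ],
)

```text
clock: 11.87
tool_pos: [0.519, 0.3107, 0.1193]
tool_rot: [-3.14, -0.002, 2.898]
ft_force: [-0.0, -0.2, 0.1]
gripper_width: 0.0513
grasp_force: 0.0
```

```bash
python3 - <<'E'
from h import *
t=snap('wrist','w7');o=r.get_obs();print(o['tool_pos'],o['tool_rot'],o['clock'])
F=np.load('pics/F.npz');c,A=F['c'],F['A']
P=lambda x,y,z:np.r_[c+A@[x/1000,y/1000],z/1000]
k=proj('w7',[P(14,7,63),P(-10.9,0,30),P(14,31,63),P(14,-17,63)]);print(k)
x,y=k[1].astype(int);w=cv2.resize(t[60:260,170:370],None,fx=3,fy=3,interpolation=2);cv2.imwrite('pics/w7z.png',w)
E
```

```text
[0.51926802 0.31074565 0.11955029] [-3.14068546e+00 -1.24355946e-03  2.89827106e+00] 11.9167
[[290.14914132 207.26342581]
 [278.42497555 157.69476097]
 [330.32426649 207.35064364]
 [249.95704584 207.17706183]]
```

View pics/w7z.png

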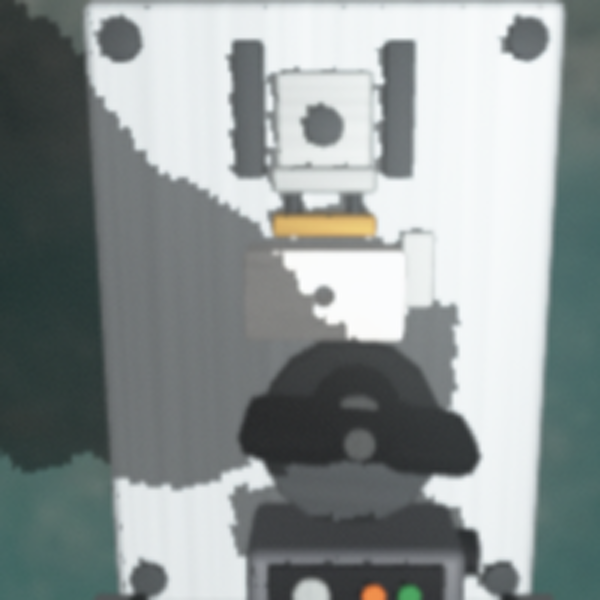

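The block lies flat in the nest, its end at the stop (crop column 405), with gaps to the fence and the cam. The knob axis dot is at crop (358,443), as predicted. The wings are turned slightly positive, about 0.1. Next I'll turn the wrist over the knob.

>>> apply_moves(
  motion=[
    [0.4, 0.2, -0.5, 0, 0, -0.12],
    [0.8, 0.4, -1, 0, 0, -0.24],
    [1.2, 0.6, -1, 0, 0, -0.36],
    [1.4, 0.7, -1, 0, 0, -0.48],
    [1.4, 0.7, -1, 0, 0, -0.6],
    [1.4, 0.7, -1, 0, 0, -0.72],
    [1.4, 0.7, -1, 0, 0, -0.84],
    [1.4, 0.7, -1, 0, 0, -0.96],
    [1.4, 0.7, -1, 0, 0, -1.08],
    [1.4, 0.7, -1, 0, 0, -1.2],
    [1.4, 0.7, -1, 0, 0, -1.32],
    [1.4, 0.7, -1, 0, 0, -1.44],
  ],
  jaw=0.1,
)

```text
clock: 12.92
tool_pos: [0.5078, 0.321, 0.1301]
tool_rot: [3.141, -0.0, -1.939]
ft_force: [-0.3, -0.1, -0.6]
gripper_width: 0.0385
grasp_force: 0.0
```

>>> apply_moves(
  motion=[
    [0, 0, 0, 0, 0, -0.05],
    [0, 0, 0, 0, 0, -0.05],
    [0, 0, 0, 0, 0, -0.05],
    [0, 0, 0, 0, 0, -0.05],
  ],
)

```text
clock: 13.25
tool_pos: [0.5081, 0.3209, 0.1302]
tool_rot: [3.141, -0.0, -1.897]
ft_force: [-0.6, -0.0, 0.8]
gripper_width: 0.0388
grasp_force: 0.0
```

```bash
python3 - <<'E'
from h import *
t=snap('wrist','w8');o=r.get_obs();print(o['joints'][5],o['gripper_width'])
F=np.load('pics/F.npz');c,A=F['c'],F['A']
p=np.r_[c+A@[.014,.0065],.055];print(p,proj('w8',[np.r_[p[:2],.063]]))
go(p,-.2451-np.pi/2-.08+2*np.pi)
g=cv2.cvtColor(t,cv2.COLOR_BGR2GRAY)
w=cv2.resize(t[130:350,170:390],None,fx=2.5,fy=2.5,interpolation=2);cv2.imwrite('pics/w8z.png',w)
E
```

```text
-0.7935062970153676 0.03848967476667068
[0.50725883 0.32090859 0.055     ] [[279.95274104 223.94507746]]
from [0.5081 0.321  0.1302] [ 3.1415e+00 -1.0000e-04 -1.8962e+00] shift [0.03 0.08 7.52] turn [ 0.0001 -0.0001 -0.0003] t 13.3
```

View pics/w8z.png

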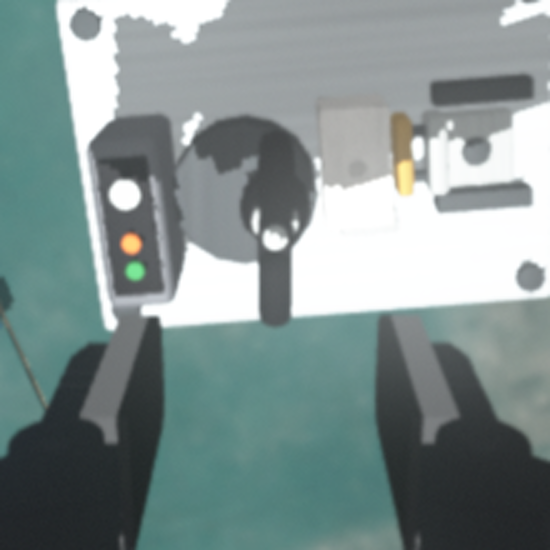

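The saddle dot at crop (275,237) falls on the prediction, and the wings are parallel to the fingers. I'll descend with the tips at 56 mm and pinch.

>>> apply_moves(
  motion=[
    [0.03, 0.08, 1, 0, 0, 0],
    [0.03, 0.08, 3, 0, 0, 0],
    [0.03, 0.08, 5, 0, 0, 0],
    [0.03, 0.08, 6.5, 0, 0, 0],
    [0.03, 0.08, 7.2, 0, 0, 0],
    [0.03, 0.08, 7.4, 0, 0, 0],
    [0.03, 0.08, 7.4, 0, 0, 0],
    [0.03, 0.08, 7.4, 0, 0, 0],
  ],
)

```text
clock: 13.97
tool_pos: [0.508, 0.3212, 0.0572]
tool_rot: [-3.141, 0.001, -1.896]
ft_force: [1.2, 0.2, 0.4]
gripper_width: 0.0386
grasp_force: 0.0
```

>>> apply_moves(
  motion=[
    [0, 0, 0, 0, 0, 0],
    [0, 0, 0, 0, 0, 0],
    [0, 0, 0, 0, 0, 0],
    [0, 0, 0, 0, 0, 0],
    [0, 0, 0, 0, 0, 0],
    [0, 0, 0, 0, 0, 0],
    [0, 0, 0, 0, 0, 0],
    [0, 0, 0, 0, 0, 0],
  ],
  jaw=1,
  force=60,
)

```text
clock: 14.63
tool_pos: [0.507, 0.3218, 0.0579]
tool_rot: [3.141, 0.002, -1.895]
ft_force: [-4.2, 0.2, 5.2]
gripper_width: 0.0071
grasp_force: 60.1
```

```bash
python3 - <<'E'
from h import *
o=r.get_obs();print(o['wrist_torque'],o['ft_force'],o['tool_rot'],o['tool_pos'],o['gripper_width'],o['joints'])
E
```

```text
[ 0.21346007  0.91054687 -0.15230098] [-4.22907376  0.21656899  5.22413327] [ 3.14080376e+00  1.93159437e-03 -1.89500435e+00] [0.50697143 0.32182706 0.05792364] 0.007087162524794632 [ 0.45295772  0.27207642  0.00498653  1.30291429  0.00193026 -0.79363058]
```

Pinched. I'll turn clockwise (+ about tool z), with a slight lift to ease the vertical load.

>>> apply_moves(
  motion=[
    [0, 0, -0.1, 0, 0, 0.05],
    [0, 0, -0.1, 0, 0, 0.11],
    [0, 0, -0.1, 0, 0, 0.17],
    [0, 0, -0.1, 0, 0, 0.23],
    [0, 0, -0.1, 0, 0, 0.29],
    [0, 0, -0.1, 0, 0, 0.35],
    [0, 0, -0.1, 0, 0, 0.41],
    [0, 0, -0.1, 0, 0, 0.47],
    [0, 0, -0.1, 0, 0, 0.53],
    [0, 0, -0.1, 0, 0, 0.59],
    [0, 0, -0.1, 0, 0, 0.65],
    [0, 0, -0.1, 0, 0, 0.65],
  ],
)

```text
clock: 15.63
tool_pos: [0.5073, 0.3215, 0.058]
tool_rot: [3.141, 0.001, -2.546]
ft_force: [-2.3, 0.5, 3.2]
gripper_width: 0.0068
grasp_force: 59.7
```

```bash
cat > s.py <<'E'
from h import *
o=r.get_obs();print(o['wrist_torque'].round(3),o['ft_force'].round(1),o['tool_rot'].round(4),o['tool_pos'].round(4),o['joints'][5].round(3),o['tau'].round(3)[[0,5]],o['clock'])
E
python3 s.py
```

```text
[ 0.234  0.536 -0.085] [-2.3  0.5  3.2] [ 3.1407e+00  9.0000e-04 -2.5459e+00] [0.5073 0.3215 0.058 ] -0.143 [-1.353  0.226] 15.6333
```

>>> apply_moves(
  motion=[
    [0, 0, 0, 0, 0, 0.03],
    [0, 0, 0, 0, 0, 0.06],
    [0, 0, 0, 0, 0, 0.09],
    [0, 0, 0, 0, 0, 0.12],
    [0, 0, 0, 0, 0, 0.15],
  ],
)

```text
clock: 16.05
tool_pos: [0.5073, 0.3214, 0.0579]
tool_rot: [3.141, 0.001, -2.694]
ft_force: [-3.0, 1.6, 1.9]
gripper_width: 0.0073
grasp_force: 59.7
```

```bash
python3 s.py
```

```text
[0.223 0.486 0.15 ] [-3.   1.6  1.9] [ 3.1408e+00  6.0000e-04 -2.6944e+00] [0.5073 0.3214 0.0579] 0.005 [-1.434 -0.108] 16.05
```

>>> apply_moves(
  motion=[
    [0, 0, 0, 0, 0, 0.03],
    [0, 0, 0, 0, 0, 0.06],
    [0, 0, 0, 0, 0, 0.09],
  ],
)

```text
clock: 16.3
tool_pos: [0.5074, 0.3213, 0.058]
tool_rot: [3.141, 0.001, -2.784]
ft_force: [-2.1, 1.0, 2.9]
gripper_width: 0.0067
grasp_force: 59.7
```

```bash
python3 s.py
```

```text
[0.206 0.467 0.14 ] [-2.1  1.   2.9] [ 3.1409e+00  6.0000e-04 -2.7844e+00] [0.5074 0.3213 0.058 ] 0.095 [-1.36  -0.108] 16.3
```

>>> apply_moves(
  motion=[
    [0, 0, 0, 0, 0, 0.03],
    [0, 0, 0, 0, 0, 0.06],
  ],
)

```text
clock: 16.47
tool_pos: [0.5074, 0.3212, 0.0579]
tool_rot: [3.141, 0.001, -2.844]
ft_force: [-2.1, 0.9, 3.2]
gripper_width: 0.0072
grasp_force: 59.8
```

```bash
python3 s.py
```

```text
[0.166 0.452 0.203] [-2.1  0.9  3.2] [ 3.1410e+00  5.0000e-04 -2.8443e+00] [0.5074 0.3212 0.0579] 0.155 [-1.266 -0.035] 16.4667
```

>>> apply_moves(
  motion=[
    [0, 0, 0, 0, 0, 0.03],
    [0, 0, 0, 0, 0, 0.06],
  ],
)

```text
clock: 16.63
tool_pos: [0.5075, 0.3212, 0.0579]
tool_rot: [3.141, 0.001, -2.904]
ft_force: [-2.3, 0.8, 2.8]
gripper_width: 0.0067
grasp_force: 59.8
```

```bash
python3 s.py
```

```text
[0.088 0.446 0.315] [-2.3  0.8  2.8] [ 3.1413e+00  7.0000e-04 -2.9040e+00] [0.5075 0.3212 0.0579] 0.215 [-1.207  0.085] 16.6333
```

The cam has made contact: 0.14 → 0.20 → 0.315 N m. I'm aiming for about 0.7–0.75.

>>> apply_moves(
  motion=[
    [0, 0, 0, 0, 0, 0.03],
    [0, 0, 0, 0, 0, 0.06],
  ],
)

```text
clock: 16.8
tool_pos: [0.5075, 0.3211, 0.0579]
tool_rot: [3.141, 0.001, -2.964]
ft_force: [-2.0, 0.4, 3.2]
gripper_width: 0.007
grasp_force: 59.9
```

```bash
python3 s.py
```

```text
[0.08  0.364 0.473] [-2.   0.4  3.2] [ 3.1415e+00  8.0000e-04 -2.9636e+00] [0.5075 0.3211 0.0579] 0.275 [-1.152  0.211] 16.8
```

>>> apply_moves(
  motion=[
    [0, 0, 0, 0, 0, 0.02],
    [0, 0, 0, 0, 0, 0.04],
  ],
)

```text
clock: 16.97
tool_pos: [0.5076, 0.321, 0.0579]
tool_rot: [3.142, 0.001, -3.004]
ft_force: [-1.6, 0.7, 3.9]
gripper_width: 0.0067
grasp_force: 60.1
```

```bash
python3 s.py
```

```text
[0.009 0.427 0.542] [-1.6  0.7  3.9] [ 3.1415e+00  8.0000e-04 -3.0045e+00] [0.5076 0.321  0.0579] 0.315 [-1.137  0.362] 16.9667
```

>>> apply_moves(
  motion=[
    [0, 0, 0, 0, 0, 0.02],
    [0, 0, 0, 0, 0, 0.04],
    [0, 0, 0, 0, 0, 0.06],
  ],
)

```text
clock: 17.22
tool_pos: [0.5077, 0.321, 0.0579]
tool_rot: [3.141, 0.001, -3.066]
ft_force: [-2.9, 0.2, 5.7]
gripper_width: 0.0071
grasp_force: 60.1
```

```bash
python3 s.py
```

```text
[0.004 0.494 0.564] [-2.9  0.2  5.7] [ 3.1414e+00  9.0000e-04 -3.0662e+00] [0.5077 0.321  0.0579] 0.377 [-1.411  0.421] 17.2167
```

>>> apply_moves(
  motion=[
    [0, 0, 0, 0, 0, 0],
    [0, 0, 0, 0, 0, 0],
    [0, 0, 0, 0, 0, 0],
    [0, 0, 0, 0, 0, 0],
  ],
)

```text
clock: 17.55
tool_pos: [0.5076, 0.3211, 0.0579]
tool_rot: [3.141, 0.001, -3.066]
ft_force: [-2.6, -0.7, 4.4]
gripper_width: 0.0072
grasp_force: 60.2
```

```bash
python3 s.py
```

```text
[0.067 0.536 0.405] [-2.6 -0.7  4.4] [ 3.1412e+00  8.0000e-04 -3.0660e+00] [0.5076 0.3211 0.0579] 0.377 [-1.189  0.405] 17.55
```

The torque levelled off at 0.56 and then eased, so the pads were slipping on the wings at 60 N. I'll grip harder and feel again.

>>> apply_moves(
  motion=[
    [0, 0, 0, 0, 0, 0],
    [0, 0, 0, 0, 0, 0],
    [0, 0, 0, 0, 0, 0],
    [0, 0, 0, 0, 0, 0],
  ],
  jaw=1,
  force=115,
)

```text
clock: 17.88
tool_pos: [0.5077, 0.3211, 0.0581]
tool_rot: [3.141, 0.001, -3.066]
ft_force: [-2.3, -0.8, 5.9]
gripper_width: 0.0054
grasp_force: 115.0
```

```bash
python3 s.py
```

```text
[0.005 0.534 0.42 ] [-2.3 -0.8  5.9] [ 3.1412e+00  8.0000e-04 -3.0660e+00] [0.5077 0.3211 0.0581] 0.377 [-1.184  0.405] 17.8833
```

>>> apply_moves(
  motion=[
    [0, 0, 0, 0, 0, 0.01],
    [0, 0, 0, 0, 0, 0.02],
  ],
)

```text
clock: 18.05
tool_pos: [0.5077, 0.321, 0.0581]
tool_rot: [3.141, 0.001, -3.086]
ft_force: [-2.5, -0.3, 6.0]
gripper_width: 0.0051
grasp_force: 115.4
```

```bash
python3 s.py
```

```text
[-0.079  0.515  0.625] [-2.5 -0.3  6. ] [ 3.1414e+00  9.0000e-04 -3.0858e+00] [0.5077 0.321  0.0581] 0.396 [-1.146  0.594] 18.05
```

>>> apply_moves(
  motion=[
    [0, 0, 0, 0, 0, 0.01],
    [0, 0, 0, 0, 0, 0.02],
  ],
)

```text
clock: 18.22
tool_pos: [0.5077, 0.321, 0.0581]
tool_rot: [3.141, 0.001, -3.106]
ft_force: [-1.9, -0.0, 5.1]
gripper_width: 0.0052
grasp_force: 115.3
```

```bash
python3 s.py
```

```text
[-0.097  0.471  0.591] [-1.9 -0.   5.1] [ 3.1414e+00  1.0000e-03 -3.1061e+00] [0.5077 0.321  0.0581] 0.417 [-1.113  0.47 ] 18.2167
```

>>> apply_moves(
  motion=[
    [0, 0, 0, 0, 0, 0.01],
    [0, 0, 0, 0, 0, 0.02],
  ],
)

```text
clock: 18.38
tool_pos: [0.5077, 0.3209, 0.0581]
tool_rot: [-3.142, 0.001, -3.125]
ft_force: [-1.9, -1.1, 5.2]
gripper_width: 0.0052
grasp_force: 115.5
```

```bash
python3 s.py
```

```text
[-0.127  0.521  0.798] [-1.9 -1.1  5.2] [-3.1416e+00  1.0000e-03 -3.1255e+00] [0.5077 0.3209 0.0581] 0.436 [-1.125  0.715] 18.3833
```

>>> apply_moves(
  motion=[
    [0, 0, 0, 0, 0, 0],
  ],
)

```text
clock: 18.47
tool_pos: [0.5077, 0.3209, 0.0581]
tool_rot: [-3.142, 0.001, -3.125]
ft_force: [-2.6, -0.3, 6.7]
gripper_width: 0.0052
grasp_force: 115.4
```

```bash
python3 s.py
```

```text
[-0.115  0.553  0.715] [-2.6 -0.3  6.7] [-3.1416e+00  1.0000e-03 -3.1253e+00] [0.5077 0.3209 0.0581] 0.436 [-1.09   0.729] 18.4667
```

>>> apply_moves(
  motion=[
    [0, 0, 0, 0, 0, 0],
    [0, 0, 0, 0, 0, 0],
    [0, 0, 0, 0, 0, 0],
  ],
)

```text
clock: 18.72
tool_pos: [0.5077, 0.3209, 0.0581]
tool_rot: [-3.142, 0.001, -3.125]
ft_force: [-2.1, -0.9, 5.8]
gripper_width: 0.0051
grasp_force: 115.4
```

```bash
python3 s.py
```

```text
[-0.169  0.533  0.675] [-2.1 -0.9  5.8] [-3.1416e+00  1.0000e-03 -3.1252e+00] [0.5077 0.3209 0.0581] 0.436 [-1.097  0.68 ] 18.7167
```

Holding at about 0.7 N m, which means about 23 N on the block, or about 19 N after springback. I'll release and check from above.

>>> apply_moves(
  motion=[
    [0, 0, 0, 0, 0, 0],
    [0, 0, 0, 0, 0, 0],
    [0, 0, 0, 0, 0, 0],
    [0, 0, 0, 0, 0, 0],
    [0, 0, 0, 0, 0, 0],
  ],
  jaw=0.2,
)

```text
clock: 19.13
tool_pos: [0.5074, 0.3206, 0.0568]
tool_rot: [-3.141, -0.0, -3.126]
ft_force: [0.0, -0.0, -0.8]
gripper_width: 0.0343
grasp_force: 0.0
```

>>> apply_moves(
  motion=[
    [0, 0, -1, 0, 0, 0],
    [0, 0, -3, 0, 0, 0],
    [0, 0, -6, 0, 0, 0],
    [0, 0, -9, 0, 0, 0],
    [0, 0, -9, 0, 0, 0],
    [0, 0, -9, 0, 0, 0],
    [0, 0, -9, 0, 0, 0],
    [0, 0, -9, 0, 0, 0],
    [0, 0, -9, 0, 0, 0],
  ],
)

```text
clock: 19.88
tool_pos: [0.5064, 0.3204, 0.1456]
tool_rot: [-3.14, -0.003, -3.126]
ft_force: [0.1, 0.3, -0.4]
gripper_width: 0.034
grasp_force: 0.0
```

```bash
python3 - <<'E'
from h import *
t=snap('wrist','w9');o=r.get_obs();print(o['tool_pos'],o['tool_rot'],o['ft_force'],o['clock'])
F=np.load('pics/F.npz');c,A=F['c'],F['A']
k=proj('w9',[np.r_[c+A@[.014,.0065],.063],np.r_[c+A@[-.0145,-.0006],.03]]);print(k)
g=cv2.cvtColor(t,cv2.COLOR_BGR2HSV)
b=((g[...,0]>10)&(g[...,0]<30)&(g[...,1]>110)&(g[...,2]>60)).astype(np.uint8)
q=max([x for x in cv2.findContours(b,0,2)[0] if np.linalg.norm(np.array(cv2.minAreaRect(x)[0])-k[1])<60],key=cv2.contourArea)
print('brass fixture mm',cv2.minAreaRect((((onz('w9',q.reshape(-1,2),.023)[:,:2]-c)@A)*1000).astype(np.float32)))
x,y=np.clip(k.mean(0).astype(int),100,None);w=cv2.resize(t[max(y-100,0):y+100,x-100:x+100],None,fx=2.75,fy=2.75,interpolation=2);cv2.imwrite('pics/w9z.png',w);print(x,y)
E
```

```text
[0.50642801 0.32041432 0.14556819] [-3.14020079e+00 -2.89153606e-03 -3.12548168e+00] [-0.19513068  0.43458853  0.06414904] 19.9333
[[278.55199786 217.44056019]
 [279.15340135 166.65813057]]
brass fixture mm ((-27.241464614868164, 8.085184097290039), (3.028369426727295, 5.341762542724609), 14.997102737426758)
278 192
```

View pics/w9z.png

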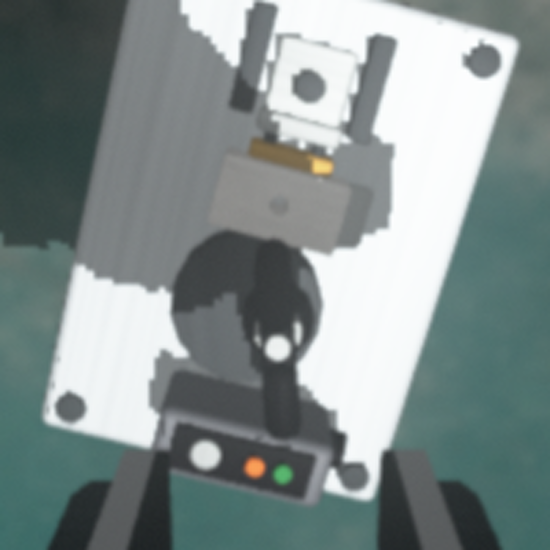

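The block sits between the cam and the fence pad, with its end at the stop. The wings run from crop (272,245) to (281,430), so they lag the tool by about 0.05. I'll check the knob angle numerically against the start picture to confirm the clamping travel.

```bash
python3 - <<'E'
from h import *
F=np.load('pics/F.npz');c,A=F['c'],F['A']
t9=snap('wrist','w10');o=r.get_obs();print(o['tool_rot'],o['clock'])
for f in('w8','w9','w10'):
    t=cv2.imread(f'pics/{f}.png');g=cv2.cvtColor(t,cv2.COLOR_BGR2GRAY).astype(int)
    x,y=proj(f,[np.r_[c+A@[.014,.0065],.063]])[0].round().astype(int)
    pts=[]
    print(f,(x,y))
    for yy in range(y+8,y+34,3):
        row=g[yy,x-16:x+17]; m=np.where(row<52)[0]; 
        if len(m): 
            # contiguous run around centre
            s=np.split(m,np.where(np.diff(m)>1)[0]+1); s=max(s,key=len); pts.append([x-16+(s[0]+s[-1])/2,yy,len(s)])
    p=np.array(pts);print(p.tolist())
    p=p[(p[:,2]>=7)&(p[:,2]<16)]
    W=(onz(f,p[:,:2],.068)[:,:2]-c)@A
    k=np.polyfit(W[:,0],W[:,1],1) if np.ptp(W[:,0])>np.ptp(W[:,1]) else np.polyfit(W[:,1],W[:,0],1)
    print('dir',k,'=> angle from own axis',np.arctan(k[0]))
E
```

```text
[-3.14035878e+00 -2.55627657e-03 -3.12547687e+00] 19.9833
w8 (np.int64(280), np.int64(224))
[]Traceback (most recent call last):
  File "<stdin>", line 15, in <module>
IndexError: too many indices for array: array is 1-dimensional, but 2 were indexed
```

```bash
python3 - <<'E'
from h import *
F=np.load('pics/F.npz');c,A=F['c'],F['A']
for f in('w8','w10'):
    t=cv2.imread(f'pics/{f}.png');g=cv2.cvtColor(t,cv2.COLOR_BGR2GRAY).astype(np.uint8)
    x,y=proj(f,[np.r_[c+A@[.014,.0065],.063]])[0].round().astype(int)
    for yy in range(y+6,y+36,4): print(f,yy,x-14,g[yy,x-14:x+15].tolist())
E
```

```text
w8 230 266 [146, 147, 147, 147, 147, 144, 135, 109, 96, 95, 99, 116, 140, 155, 155, 141, 124, 108, 103, 109, 170, 244, 254, 255, 255, 255, 255, 255, 255]
w8 234 266 [162, 160, 159, 164, 173, 184, 178, 126, 93, 91, 91, 92, 93, 94, 95, 95, 95, 95, 95, 107, 175, 247, 255, 255, 255, 255, 255, 255, 255]
w8 238 266 [255, 255, 255, 255, 255, 255, 253, 194, 108, 94, 95, 96, 97, 97, 98, 97, 98, 98, 98, 110, 172, 245, 254, 255, 255, 255, 255, 255, 255]
w8 242 266 [255, 255, 255, 255, 255, 255, 253, 194, 107, 94, 96, 97, 98, 98, 98, 98, 98, 98, 96, 109, 176, 247, 255, 255, 255, 255, 255, 255, 255]
w8 246 266 [255, 255, 255, 255, 255, 255, 253, 193, 106, 92, 94, 96, 96, 98, 97, 97, 97, 96, 97, 107, 172, 246, 254, 255, 255, 255, 255, 255, 255]
w8 250 266 [255, 255, 255, 255, 255, 255, 252, 190, 105, 92, 93, 94, 96, 95, 95, 96, 95, 95, 95, 106, 170, 245, 254, 255, 255, 255, 255, 255, 255]
w8 254 266 [255, 255, 255, 255, 254, 254, 251, 197, 110, 91, 91, 92, 94, 95, 95, 93, 94, 93, 93, 110, 194, 251, 254, 254, 254, 254, 253, 253, 253]
w8 258 266 [202, 199, 196, 186, 182, 178, 170, 156, 124, 100, 93,
[... 481 characters left out ...]
1, 218, 229, 237, 245, 246, 246, 246]
w10 235 265 [78, 79, 78, 79, 79, 79, 78, 77, 70, 63, 61, 63, 63, 64, 67, 69, 69, 68, 67, 67, 70, 91, 121, 132, 133, 140, 183, 236, 245]
w10 239 265 [78, 77, 78, 78, 77, 77, 77, 77, 73, 63, 61, 59, 62, 63, 64, 67, 68, 66, 65, 64, 65, 68, 77, 82, 82, 82, 85, 89, 108]
w10 243 265 [76, 77, 78, 77, 77, 78, 77, 76, 73, 62, 60, 60, 61, 62, 63, 66, 66, 64, 65, 64, 63, 64, 72, 79, 80, 82, 81, 81, 81]
w10 247 265 [114, 110, 105, 101, 97, 94, 90, 86, 82, 75, 62, 58, 58, 58, 60, 63, 63, 62, 63, 62, 63, 66, 74, 79, 78, 79, 81, 80, 79]
w10 251 265 [84, 90, 92, 87, 86, 88, 94, 108, 122, 132, 131, 120, 108, 99, 89, 81, 80, 81, 89, 95, 97, 97, 93, 89, 86, 85, 83, 82, 80]
```

The knob has turned about 0.23 rad past contact, and torque and travel together put the clamping force at about 19–29 N, inside the 10–36 N window. The gripper is clear, so I'm handing in.

```bash
python3 -c "
from h import *
print(r.job_done())"
```

```text
the job is handed in; nothing more can be done
None
```

I placed the block flat in the nest against the end stop, clamped it at an estimated 19–29 N (snug is 10–36 N), let go of the knob and handed the job in at about 20 s; no verdict came back.

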